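Load the next tile into the border-printing jig and zero its counter

TASK

Set up the tile border-printing jig for the next run: slide the blank white tile along the table, square into the slot under the jig's cover, until you feel it press firmly against the hidden stop inside - gently, the tile is brittle - and leave it there. Also turn the print counter's knob back anticlockwise to its zero stop. Leave the jar, the bowl and the brush mug where they are, and let go of everything.

Things in the scene. Friction and masses are not known exactly. Their poses are not given: they have to be found in the camera images.
- tile: loose square blank white ceramic tile, 100 x 100 mm, 12 mm thick, about 0.28 kg, flat on the table before the slot, askew and off to one side; too wide to grasp for most grippers: push it by its edges. Origin: centre of its underside; x, y along its edges, z up. Any quarter turn of it is as good. Brittle: more than 30 N against the stop breaks it
- jig: grey jig fixed to the table. Origin: on the table, middle of the slot's mouth; x points into the slot, y to the left looking in, z up. The slot has no floor: the tile slides on the table. It is 104 mm wide (103 at the mouth) between side rails 12 mm thick, 42 mm high, x = 0 to 115 mm. Flared lead-in plates, 24 mm high, x = -42 to 0 mm, open the mouth to 129 mm between them; their outsides reach y = +-75 mm
- cover (a point): centre of the flat top of the cover over the slot, 42 mm above the table, 60 mm in from the mouth (x = 60, y = 0 in the jig's frame). The cover is 110 x 128 mm, from x = 5 to 115 mm in the jig's frame, its underside 22 mm above the table; a black roller lies on it, up to 62 mm above the table, at x = 60 to 90 mm. Axes as the jig's. A tile rubbing askew on the lead-ins or rails can feel like the stop: wiggled sideways under pressure it moves on
- end_block: dark steel block, 20 x 128 x 42 mm, closing the slot's far end, carrying the rigid stop hidden under the cover. Origin: centre of its underside, 125 mm in from the mouth. The stop's face is 45 to 61 mm in from the mouth, set anew each time and unseen: the tile stands 39 to 55 mm out of the mouth when home. Home: pressed on it with 3 to 15 N, then left touching it; table friction adds 1 to 5 N to the push
- counter (a joint): counter knob, vertical axis, rad: 0 at its hard zero stop, growing clockwise seen from above; starts at 0.7 to 1.4; 0.04 N m of friction, stays where left. A black disc 44 mm across bears an upright bar grip 42 mm long, 14 wide, 32 high, a white line on one half of its top; at 0 the bar lies along the jig's x, the line on the half towards the jig's front (-x)
- counter_grip (a point): point on the knob's axis at gripping height, 77 mm above the table, 7 mm below the top of the bar grip; x = 22, y = 100 mm in the jig's frame; its own x axis lies along the bar, z up. The knob stands on a grey housing left of the slot, 40 mm high, x = -14 to 58, y = 64 to 136 mm in the jig's frame
- jar: bystander: white plastic paint jar with a grey lid, 60 mm across, 58 mm high, to the right of the jig. Origin: centre of its underside
- bowl: bystander: small white porcelain bowl, 80 mm across, 34 mm high, to the left of the jig. Origin: centre of its underside
- brush_mug: bystander: white mug, 72 mm across and 85 mm high, with brushes standing in it up to about 150 mm high, farther to the right of the jig. Origin: centre of its underside
Mind the look-alikes: they are no part of the job. Of the things that look like the tile, take the one that is farthest to the robot's right at the start.

How it is judged:
By the outcome, as a careful person would: the job done as asked, in the order asked, and still so for the second after the job is handed in, with the robot touching nothing.
It also fails if it takes over 72 s, if anything falls off the work surface, if the arm or the gripper's body presses on something with over 40 N, if the wrist force passes 120 N, or if a joint passes its speed limit or range.

ROBOT

A 7-joint arm with a two-finger parallel gripper is mounted at the origin on the work surface. World frame = base frame: x ahead of the robot, y to its left, z up, the work surface at z = 0. Lengths are in m, angles in rad, forces in N, time in s.
With the tool pointing down it reaches from about 0.425 to 0.95 m from the base axis. Payload 4.7 kg.
Tool frame: the origin (TCP) lies on the centre line of the jaws, within the pads' length; the fingertips stand 19 mm ahead of it and the grasp point (between the pads) is the TCP; z points along the fingers, y is the direction in which the jaws open and shut (so a half turn about z gives the same grasp; the last joint's range is limited). The gripper opens to 87 mm and grips with 3 to 60 N. Pads are 19 mm wide; open, the fingers measure 117 mm over their backs; the gripper's body (75 mm by 190 mm) begins 51 mm behind the grasp point.
Start: joints at [-1.162, 0.469, -0.049, 1.532, 0.024, 1.141, -0.082], TCP at [0.286, 0.611, 0.242] pointing down, gripper open.
Joint ranges: [-2.59, 2.59], [-0.33, 1.99], [-1.39, 1.29], [0.1, 2.45], [-1.04, 4.18], [0.21, 1.99], [-2.66, 2.66]. Speed limits (rad/s): [2.57, 2.57, 3.14, 3.14, 3.14, 3.14, 3.14].

INTERFACE

Orientations are given as a unit quaternion [w, x, y, z].
In Python, from plant import env gives the robot as it stands. The module is installed in compiled form; this text tells all that it offers.
- The arm moves only by the tool send_rows, never from a script. Its argument "series" is a list of rows, each a list of 5 numbers: the shift along the tool's x, y, z in m, then the turn about the tool's z in degrees, then the opening, from 0 (shut) to 1 (fully open). In form: [[x, y, z, twist, claw], ...]. A call has 1 to 20 rows; each row shifts and turns the commanded pose from where the row before left it, along the tool's axes as they then stand; what a row does not reach is not made up. A row lasts 1/12 s, in which the tool goes at most 41.7 mm and 7.16 degrees, less where a joint would pass 70% of its speed; a pose out of reach is approached as far as the arm can. A call is refused whole if a number of a shift passes 0.0417 or a number of a turn 7.16, either way. A call with a gripper value outside its range is refused whole. The fingers move at their own pace and stop on an object; the grip force is fixed at half the most. Time passes only in rows, so rows that do not move let the fingers close. It gives the time, the measured TCP pose, the force and the opening at its end, in the units of the state.
- env.get_obs(): the state, without advancing time (a new reading comes with each control period).
- env.camera(name): name is "side" or "top"; returns a dict with "img" (400x640x3 uint8, red, green, blue), "fov_y" (degrees; the focal length in pixels is half the picture's height over the tangent of half this angle, whatever the lens; pixels are square), "cx", "cy" (the principal point, pixels), "dist_coeffs" ([k1, k2, p1, p2, k3] as OpenCV has them; the pictures are not rectified), "world_to_cam" (4x4, takes a point from world to camera coordinates). Camera axes: x right, y down, z forward; pixel columns grow to the right and rows downward; lengths in m; the calibration is good to about 2 mm. A picture is of the moment at which its call begins. There is no depth.
- env.job_done(): hands the job in, once; it reports no verdict.
The state is a dict: "clock": time; "qpos": joint angles; "joint_velocities": joint speeds; "tau": joint torques, N m; "eef_pos": TCP position; "tool_rot": TCP orientation; "wrist_force": force on the tool from outside, world axes, zero at the start; "moment": the same for the moment, N m; "finger_gap": finger opening in m.
Only numpy, scipy, OpenCV 4.12 (cv2) and the standard library are available. Lean on these libraries where they do the work, as an engineer would, in place of code of your own. Each camera call takes 0.05 s, during which the arm holds its last target. There are 200 camera calls.

## Working session

There is one attempt and no reset: what is moved stays moved. The work goes in short steps, Python scripts to look and compute and a tool call to move; the robot and the scene stay as the last step left them, time stands still between calls to the robot, and variables do not carry over. Pictures are saved under pics/ and viewed, about 8 in all and at most 12, crops included, and the job is handed in when it is done.

Besides the shell and the picture viewer there is one more tool, called after "Request:" as a command line: name --pt "numbers of a row" for each row, then --argument value for the rest. send_rows: Moves the arm, as the interface text tells. Its arguments: {"type":"object","properties":{"series":{"type":"array"}},"required":["series"]}

```bash
mkdir -p pics; cat > h.py <<'E'
import numpy as np, cv2
from plant import env
def cam(n):
    c=env.camera(n); im=c["img"]; h=im.shape[0]
    f=h/2/np.tan(np.radians(c["fov_y"])/2)
    K=np.array([[f,0,c["cx"]],[0,f,c["cy"]],[0,0,1.]])
    return im[:,:,::-1].copy(),K,np.array(c["dist_coeffs"],float),np.array(c["world_to_cam"])
def ray(c,uv,z):
    _,K,d,T=c
    p=cv2.undistortPoints(np.array(uv,float).reshape(-1,1,2),K,d).reshape(-1,2)
    R,t=T[:3,:3],T[:3,3]; o=-R.T@t
    D=np.c_[p,np.ones(len(p))]@R
    return o+D*((z-o[2])/D[:,2])[:,None]
def proj(c,P):
    _,K,d,T=c
    return cv2.projectPoints(np.array(P,float).reshape(-1,1,3),cv2.Rodrigues(T[:3,:3])[0],T[:3,3],K,d)[0].reshape(-1,2)
E
python3 - <<'E'
from h import *
for n in("top","side"):
    c=cam(n); cv2.imwrite(f"pics/{n}0.png",c[0]); print(n,c[1][0,0],c[1][:2,2],c[2],c[3].round(3).tolist())
o=env.get_obs()
print({k:np.round(v,3).tolist() for k,v in o.items()})
E
```

```text
top 461.5962863225873 [322.24700224 201.08640417] [-0.03650564  0.          0.          0.          0.        ] [[0.009, -1.0, -0.009, 0.021], [-0.981, -0.007, -0.193, 0.515], [0.193, 0.011, -0.981, 0.941], [0.0, 0.0, 0.0, 1.0]]
side 435.7691372125249 [325.54355513 199.05535477] [0.0030361 0.        0.        0.        0.       ] [[-0.984, -0.178, 0.004, 0.528], [-0.141, 0.767, -0.626, 0.077], [0.108, -0.617, -0.779, 1.029], [0.0, 0.0, 0.0, 1.0]]
{'clock': 0.1, 'qpos': [-1.162, 0.469, -0.049, 1.534, 0.024, 1.141, -0.082], 'joint_velocities': [0.001, -0.002, 0.0, -0.005, -0.0, 0.001, 0.0], 'tau': [0.0, -50.917, -0.081, -23.683, -0.061, 0.034, 0.0], 'eef_pos': [0.286, 0.611, 0.241], 'tool_rot': [-0.0, 0.217, 0.976, -0.001], 'wrist_force': [-0.472, -0.235, 0.113], 'moment': [-0.033, -0.041, 0.005], 'finger_gap': 0.087}
```

View pics/top0.png

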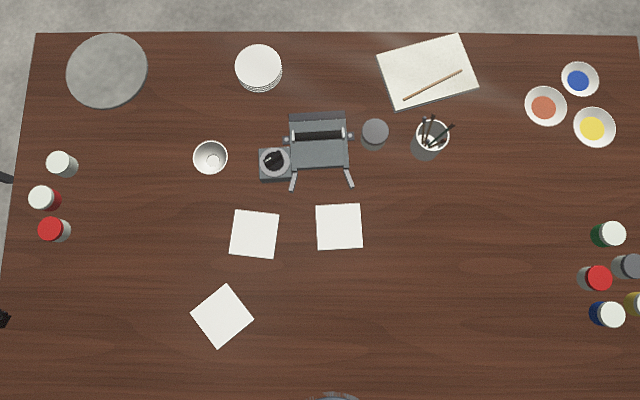

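View pics/side0.png

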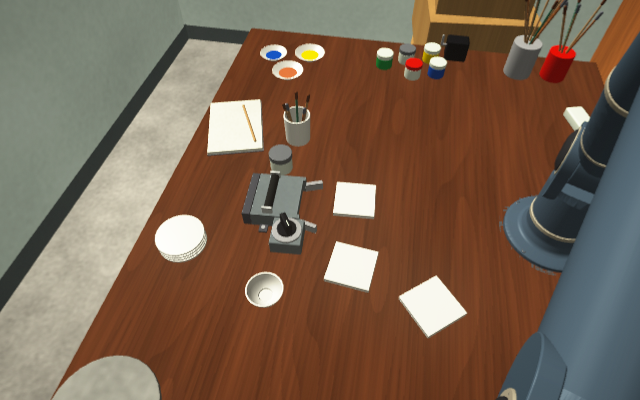

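Top view: the job's tile (rightmost) is at about (339,226), with look-alikes at (255,233) and (222,316). The jig is at (318,145), the knob at (274,160), the jar at (375,131) and the mug at (432,137). The side view agrees.

```bash
python3 - <<'E'
from h import *
for n in("top","side"):
    c=cam(n); hsv=cv2.cvtColor(c[0],cv2.COLOR_BGR2HSV)
    m=((hsv[...,1]<40)&(hsv[...,2]>200)).astype(np.uint8)
    cs,_=cv2.findContours(m,0,cv2.CHAIN_APPROX_NONE)
    for k in cs:
        if cv2.contourArea(k)<900: continue
        r=cv2.minAreaRect(k)
        q=cv2.approxPolyDP(k,0.05*cv2.arcLength(k,True),True).reshape(-1,2)
        if len(q)!=4: continue
        # refine by line fits per side (undistorted on plane z=.012)
        P=ray(c,k.reshape(-1,2),.012)[:,:2]; rr=cv2.minAreaRect((P*1000).astype(np.float32))
        print(n,q.tolist(),np.round(rr[0],1),np.round(rr[1],1),round(rr[2],1))
    x0,y0,x1,y1=(245,95,405,215) if n=="top" else (225,140,345,265)
    s=5 if n=="top" else 4.7
    cv2.imwrite(f"pics/{n}z.png",cv2.resize(c[0][y0:y1,x0:x1],None,fx=s,fy=s,interpolation=cv2.INTER_CUBIC))
E
```

```text
top [[226, 283], [190, 312], [217, 349], [253, 319]] [271.1 239.8] [ 99.1 100.5] 40.1
top [[235, 210], [229, 253], [272, 258], [278, 215]] [448.4 176.7] [98.8 99.2] 83.5
top [[358, 203], [316, 205], [318, 249], [362, 247]] [466.9 -11.3] [100.   98.9] 3.8
top [[457, 32], [376, 55], [396, 110], [478, 86]] [ 840.8 -220. ] [148.6 207.8] 17.1
side [[436, 276], [400, 296], [428, 336], [466, 313]] [270.  241.8] [100.1  98.8] 40.0
side [[336, 242], [324, 278], [368, 289], [377, 252]] [447.3 179.1] [99.7 98.6] 83.7
side [[192, 216], [157, 230], [166, 258], [203, 247]] [845.3 178.5] [109.6 128.6] 25.2
side [[337, 182], [333, 212], [373, 216], [374, 185]] [465.9  -8.1] [ 98.3 100.4] 4.0
side [[259, 100], [211, 103], [208, 152], [261, 147]] [ 838.8 -215. ] [147.8 207.2] 17.2
```

View pics/topz.png

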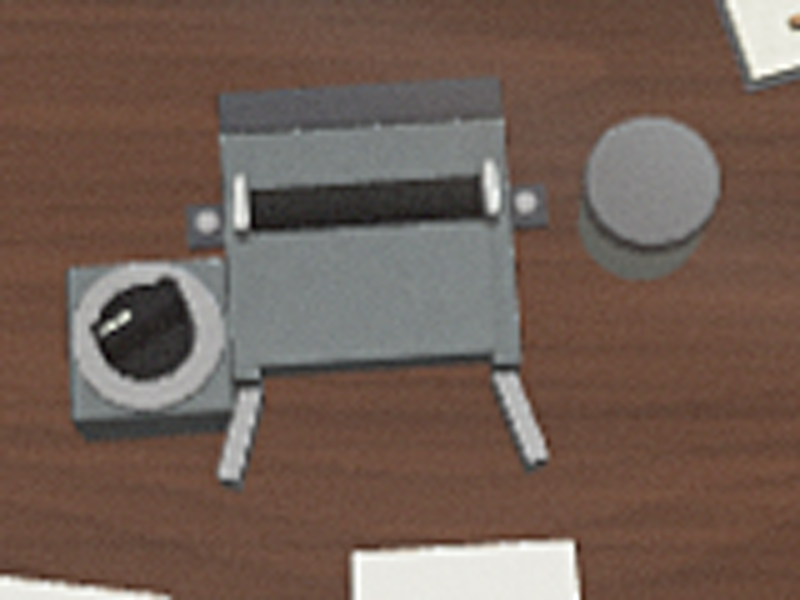

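View pics/sidez.png

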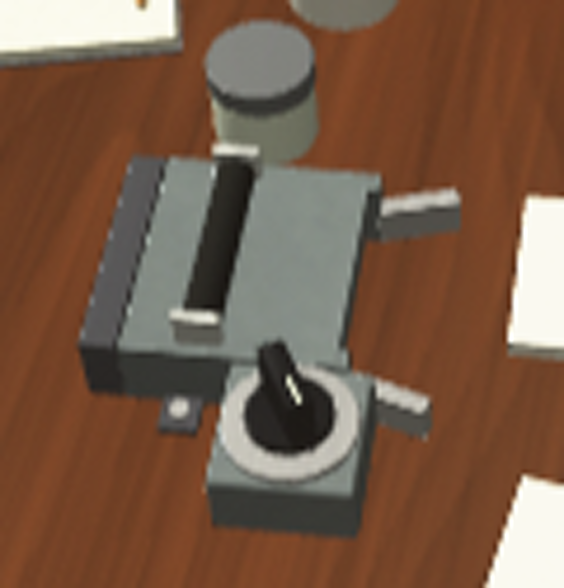

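Top crop: the end block's back corners are at (219,95) and (499,79). The outer corners of the rail fronts are at (234,380) and (521,362). The knob's white line points left and slightly towards the robot (from the bar's middle at ~(138,306) to (97,328)), so it's at about 1.1 rad. The side crop agrees: block at (135,157) and (82,348), right rail front at (381,177).

```bash
cat > m.py <<'E'
from h import *
def fit(J,W):
    J=np.array(J);W=np.array(W); a=J-J.mean(0);b=W-W.mean(0)
    th=np.arctan2((a[:,0]*b[:,1]-a[:,1]*b[:,0]).sum(),(a*b).sum())
    R=np.array([[np.cos(th),-np.sin(th)],[np.sin(th),np.cos(th)]]); t=W.mean(0)-R@J.mean(0)
    return th,t,R,(W-(J@R.T+t))
E
python3 - <<'E'
from m import *
T=cam("top");S=cam("side")
up=lambda p,s,o:(np.array(p,float)+.5)/s-.5+o
pt=[(219,95),(499,79),(220,135),(504,120),(234,380),(521,362)]
Jt=[(.135,.064),(.135,-.064),(.115,.064),(.115,-.064),(0,.064),(0,-.064)]
Wt=ray(T,up(pt,5,(245,95)),.042)[:,:2]
ps=[(135,157),(82,348),(170,158),(120,353),(381,177)]
Js=[(.135,-.064),(.135,.064),(.115,-.064),(.115,.064),(0,-.064)]
Ws=ray(S,up(ps,4.7,(225,140)),.042)[:,:2]
for n,J,W in(("t",Jt,Wt),("s",Js,Ws),("both",Jt+Js,np.r_[Wt,Ws])):
    th,t,R,e=fit(J,W); print(n,np.degrees(th).round(2),t.round(4),(e*1000).round(1).tolist())
c=np.array([.4664,-.0097]); print("tile in jig",(R.T@(c-t)).round(4))
print("knob w",(R@[.022,.1]+t).round(4))
k=ray(T,up([(97,328),(178,285)],5,(245,95)),.084)[:,:2]; print("bar",((k-t)@R).round(4).tolist())
k=ray(S,up([(270,345),(297,400)],4.7,(225,140)),.084)[:,:2]; print("bar side",((k-t)@R).round(4).tolist())
E
```

```text
t 3.94 [0.5876 0.0309] [[-0.7, -0.5], [-1.2, 0.9], [0.2, -0.0], [-0.8, 0.0], [1.2, -1.0], [1.3, 0.6]]
s 4.62 [0.5849 0.0348] [[-1.3, 0.1], [-0.8, -0.7], [0.2, -1.0], [-0.1, 0.5], [2.1, 1.2]]
both 4.34 [0.5864 0.0326] [[1.0, -3.1], [-0.4, -1.8], [1.9, -2.5], [-0.0, -2.5], [2.8, -2.7], [2.1, -1.1], [-2.6, 3.0], [-2.7, 2.2], [-1.1, 1.9], [-2.0, 3.3], [0.9, 3.4]]
tile in jig [-0.1229 -0.0331]
knob w [0.6008 0.1339]
bar [[0.0179, 0.1153], [0.0345, 0.0801]]
bar side [[0.0327, 0.0857], [0.0153, 0.1154]]
```

Request:
send_rows --pt "0 0 0 6.75 0.7" --pt "0 0 0 6.75 0.7" --pt "0 0 0 6.75 0.7" --pt "0 0 0 6.75 0.7" --pt "0 0 0 6.75 0.7" --pt "0 0 0 6.75 0.7" --pt "0 0 0 6.75 0.7" --pt "0 0 0 6.75 0.7" --pt "0 0 0 6.75 0.7"

```text
clock: 1.05
eef_pos: [0.286, 0.6114, 0.2415]
tool_rot: [-0.0, 0.683, 0.73, -0.0]
wrist_force: [-0.7, -0.3, 0.1]
finger_gap: 0.061
```

Request:
send_rows --pt "-0.038 0.007 0 0 0.7" --pt "-0.038 0.007 0 0 0.7" --pt "-0.038 0.007 0 0 0.7" --pt "-0.038 0.007 0 0 0.7" --pt "-0.038 0.007 0 0 0.7" --pt "-0.038 0.007 0 0 0.7" --pt "-0.038 0.007 0 0 0.7" --pt "-0.038 0.007 0 0 0.7" --pt "-0.038 0.007 0 0 0.7" --pt "-0.038 0.007 0 0 0.7" --pt "-0.038 0.007 0 0 0.7" --pt "-0.038 0.007 0 0 0.7" --pt "-0.038 0.007 0 0 0.7" --pt "-0.038 0.007 0 0 0.7" --pt "-0.038 0.007 0 0 0.7" --pt "-0.038 0.007 0 0 0.7" --pt "-0.038 0.007 0 0 0.7" --pt "-0.038 0.007 0 0 0.7" --pt "-0.03 0.007 0 0 0.7" --pt "0 0 0 0 0.7"

```text
clock: 2.72
eef_pos: [0.4716, -0.0978, 0.2424]
tool_rot: [0.002, 0.685, 0.729, -0.0]
wrist_force: [-0.9, -0.2, -0.4]
finger_gap: 0.0608
```

```bash
cat >> m.py <<'E'
from scipy.spatial.transform import Rotation as Ro
th=np.radians(4.3); RJ=np.array([[np.cos(th),-np.sin(th)],[np.sin(th),np.cos(th)]]); tJ=np.array([.5864,.0326])
def st():
    o=env.get_obs(); p=np.array(o["eef_pos"]); M=Ro.from_quat(np.roll(o["tool_rot"],-1)).as_matrix()
    print("t",o["clock"],"p",p.round(4),"jig",((p[:2]-tJ)@RJ).round(4),"tooly yaw",np.degrees(np.arctan2(M[1,1],M[0,1])).round(2),"z",M[:,2].round(3),"F",np.round(o["wrist_force"],2),"gap",round(o["finger_gap"],4),"q",np.round(o["qpos"],2))
E
python3 -c "
from m import *
st()"
```

```text
t 2.7167 p [ 0.4716 -0.0978  0.2424] jig [-0.1243 -0.1215] tooly yaw 3.6 z [ 0.003 -0.004 -1.   ] F [-0.9  -0.18 -0.42] gap 0.0608 q [-0.48  0.16  0.67  2.01 -0.11  1.01  0.31]
```

Request:
send_rows --pt "0 0 0.035 -0.7 0.7" --pt "0 0 0.035 0 0.7" --pt "0 0 0.035 0 0.7" --pt "0 0 0.035 0 0.7" --pt "0 0 0.035 0 0.7" --pt "0 0 0.023 0 0.7" --pt "0 0 0.012 0 0.7" --pt "0 0 0.007 0 0.7" --pt "0 0 0 0 0.7" --pt "0 0 0 0 0.7"

```text
clock: 3.55
eef_pos: [0.4711, -0.091, 0.0249]
tool_rot: [0.0, 0.676, 0.737, 0.0]
wrist_force: [0.6, 0.4, 0.1]
finger_gap: 0.0613
```

```bash
python3 -c "
from m import *
st()
c=cam('top');s=cam('side')
a=cv2.resize(c[0][160:300,240:440],None,fx=3,fy=3); b=cv2.resize(s[0][120:260,280:480],None,fx=3,fy=3)
cv2.imwrite('pics/a1.png',cv2.resize(np.vstack([a,b]),None,fx=.7,fy=.7))"
```

```text
t 3.55 p [ 0.4711 -0.091   0.0249] jig [-0.1242 -0.1146] tooly yaw 4.88 z [ 0.001  0.    -1.   ] F [0.55 0.4  0.08] gap 0.0613 q [-0.27  0.52  0.47  2.19 -0.46  0.53  0.63]
```

View pics/a1.png

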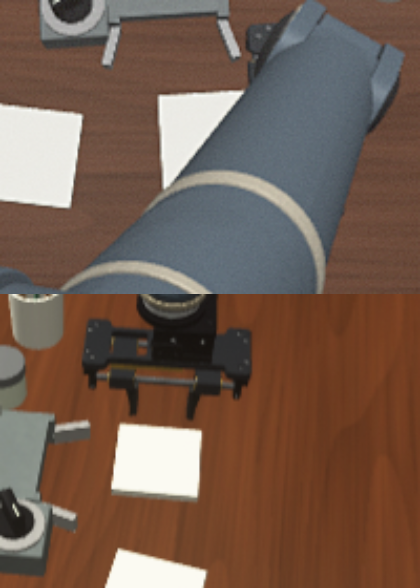

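The side crop shows both fingers beside the tile's right edge, clear of the jar. Now I push it sideways.

Request:
send_rows --pt "0.006 0 0 0.3 0.7" --pt "0.005 0 0 0.3 0.7" --pt "0.004 0 0 0 0.7" --pt "0.003 0 0 0 0.7" --pt "0.003 0 0 0 0.7" --pt "0.003 0 0 0 0.7" --pt "0.003 0 0 0 0.7" --pt "0.003 0 0 0 0.7" --pt "0.003 0 0 0 0.7" --pt "0.003 0 0 0 0.7" --pt "0.003 0 0 0 0.7" --pt "0.003 0 0 0 0.7" --pt "0.003 0 0 0 0.7" --pt "0.003 0 0 0 0.7" --pt "0.002 0 0 0 0.7" --pt "0.001 0 0 0 0.7" --pt "0 0 0 0 0.7"

```text
clock: 5.07
eef_pos: [0.4666, -0.0396, 0.0244]
tool_rot: [-0.0, 0.68, 0.733, 0.0]
wrist_force: [1.2, -1.3, 1.1]
finger_gap: 0.0606
```

```bash
cat >> m.py <<'E'
def tiles():
    for n in("top","side"):
        c=cam(n); hsv=cv2.cvtColor(c[0],cv2.COLOR_BGR2HSV)
        m=((hsv[...,1]<40)&(hsv[...,2]>200)).astype(np.uint8)
        for k in cv2.findContours(m,0,cv2.CHAIN_APPROX_NONE)[0]:
            if cv2.contourArea(k)<500: continue
            P=ray(c,k.reshape(-1,2),.012)[:,:2]; J=((P-tJ)@RJ*1000).astype(np.float32)
            r=cv2.minAreaRect(J)
            if -260<r[0][0]<60 and abs(r[0][1])<100: print(n,"tile in jig",np.round(r[0],1),np.round(r[1],1),round(r[2],1))
E
python3 -c "
from m import *
st();tiles()"
```

```text
t 5.0667 p [ 0.4666 -0.0396  0.0244] jig [-0.1249 -0.063 ] tooly yaw 4.3 z [-0.     0.001 -1.   ] F [ 1.19 -1.27  1.15] gap 0.0606 q [-0.38  0.51  0.48  2.21 -0.47  0.52  0.53]
side tile in jig [-123.8    0.8] [100.3  98.5] 90.0
```

Request:
send_rows --pt "0.001 0 0 0 0.7" --pt "0.0005 0 0 0 0.7" --pt "0 0 0 0 0.7" --pt "-0.012 0 0 0 0.7" --pt "-0.012 0 0 0 0.7" --pt "0 0 -0.025 0 1" --pt "0 0 -0.025 0 1" --pt "0.01 -0.006 0 6 1" --pt "0 0 0 6 1" --pt "0 0 0 6 1" --pt "0 0 0 6 1" --pt "0 0 0 6 1" --pt "0 0 0 6 1" --pt "0 0 0 6 1" --pt "0 0 0 0 1"

```text
clock: 6.42
eef_pos: [0.4612, -0.0522, 0.0741]
tool_rot: [-0.001, 0.898, 0.44, -0.001]
wrist_force: [0.1, 0.2, 0.3]
finger_gap: 0.0873
```

```bash
python3 -c "
from m import *
st();tiles()"
```

```text
t 6.4167 p [ 0.4612 -0.0522  0.0741] jig [-0.1313 -0.0752] tooly yaw -37.79 z [-0.002  0.001 -1.   ] F [0.15 0.24 0.3 ] gap 0.0873 q [-0.58  0.46  0.76  2.21 -0.53  0.66 -0.1 ]
side tile in jig [-123.8    1.9] [ 98.3 100.4] 0.0
```

Request:
send_rows --pt "0.006 -0.022 0 0 1" --pt "0.006 -0.022 0 0 1" --pt "0 0 0 0 1" --pt "0 0 0 0 1"

```text
clock: 6.85
eef_pos: [0.4336, -0.0156, 0.0744]
tool_rot: [-0.001, 0.897, 0.442, -0.0]
wrist_force: [1.4, -0.1, 1.2]
finger_gap: 0.0871
```

```bash
python3 -c "
from m import *
st()"
```

```text
t 6.85 p [ 0.4336 -0.0156  0.0744] jig [-0.156  -0.0366] tooly yaw -37.5 z [-0.001  0.001 -1.   ] F [ 1.37 -0.08  1.24] gap 0.0871 q [-0.69  0.42  0.78  2.27 -0.51  0.63 -0.18]
```

Request:
send_rows --pt "0 0 0.02 0 1" --pt "0 0 0.02 0 1" --pt "0 0 0 0 1"

```text
clock: 7.1
eef_pos: [0.4331, -0.017, 0.0327]
tool_rot: [-0.001, 0.898, 0.441, -0.002]
wrist_force: [-0.2, -0.3, -0.6]
finger_gap: 0.0866
```

```bash
python3 -c "
from m import *
st()
s=cam('side');t=cam('top')
a=cv2.resize(t[0][160:300,240:440],None,fx=2.1,fy=2.1)
b=cv2.resize(s[0][140:250,300:440],None,fx=3,fy=3)
cv2.imwrite('pics/a2.png',np.vstack([a,b]))"
```

```text
t 7.1 p [ 0.4331 -0.017   0.0327] jig [-0.1566 -0.038 ] tooly yaw -37.7 z [-0.004 -0.    -1.   ] F [-0.17 -0.29 -0.64] gap 0.0866 q [-0.6   0.5   0.68  2.29 -0.62  0.54 -0.09]
```

View pics/a2.png

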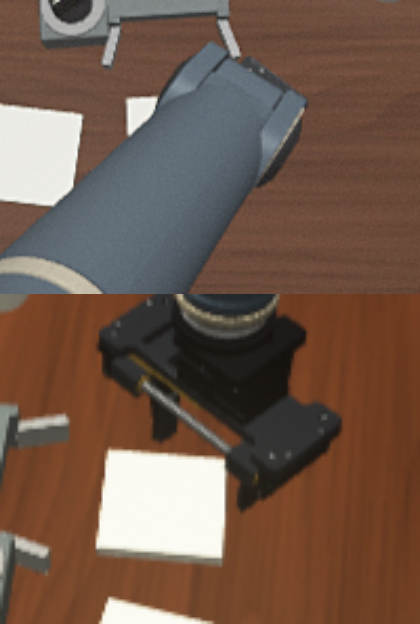

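Both fingers are clear of the tile: the rear one is near (247,505), behind the middle of the rear edge, and the other is off the right edge. I'll lower it and push the tile forward, so the two-finger push comes within reach.

Request:
send_rows --pt "0 0 0.005 0 1" --pt "0 0 0.003 0 1" --pt "0.002 0.0022 0 0 1" --pt "0.002 0.0022 0 0 1" --pt "0.002 0.0022 0 0 1" --pt "0.0027 0.003 0 0 1" --pt "0.0027 0.003 0 0 1" --pt "0.0027 0.003 0 0 1" --pt "0.0027 0.003 0 0 1" --pt "0.0027 0.003 0 0 1" --pt "0.0027 0.003 0 0 1" --pt "0 0 0 0 1"

```text
clock: 8.2
eef_pos: [0.4687, -0.0142, 0.0266]
tool_rot: [0.0, 0.898, 0.441, 0.001]
wrist_force: [0.2, 0.7, 1.5]
finger_gap: 0.0871
```

```bash
python3 -c "
from m import *
st();tiles()"
```

```text
t 8.2 p [ 0.4687 -0.0142  0.0266] jig [-0.1209 -0.0378] tooly yaw -37.72 z [ 0.002 -0.    -1.   ] F [0.24 0.72 1.51] gap 0.0871 q [-0.58  0.55  0.66  2.22 -0.64  0.57 -0.09]
side tile in jig [-97.1   2.2] [ 98.4 100.4] 0.2
```

Request:
send_rows --pt "0.002 0.0022 0 0 1" --pt "0.0027 0.003 0 0 1" --pt "0.0027 0.003 0 0 1" --pt "0.0027 0.003 0 0 1" --pt "0.002 0.0022 0 0 1" --pt "0 0 0 0 1" --pt "-0.0067 -0.0074 0 0 1" --pt "0 0 -0.025 0 0.7" --pt "0 0 -0.02 0 0.7"

```text
clock: 9.05
eef_pos: [0.4742, -0.0141, 0.0717]
tool_rot: [-0.0, 0.898, 0.44, -0.001]
wrist_force: [0.7, -0.3, 0.4]
finger_gap: 0.0803
```

```bash
python3 -c "
from m import *
st();tiles()"
```

```text
t 9.05 p [ 0.4742 -0.0141  0.0717] jig [-0.1154 -0.0381] tooly yaw -37.82 z [-0.001 -0.001 -1.   ] F [ 0.69 -0.25  0.43] gap 0.0803 q [-0.66  0.48  0.76  2.18 -0.54  0.67 -0.18]
side tile in jig [-79.    2.5] [ 98.4 100.4] 0.4
```

Request:
send_rows --pt "0.003 -0.026 0 0 0.7" --pt "0.003 -0.026 0 0 0.7" --pt "0 0 0 6.85 0.7" --pt "0 0 0 6.85 0.7" --pt "0 0 0 6.85 0.7" --pt "0 0 0 6.85 0.7" --pt "0 0 0 6.85 0.7" --pt "0 0 0 6.85 0.7" --pt "0 0 0 6.85 0.7" --pt "0 0 0 0 0.7" --pt "0 0 0 0 0.7"

```text
clock: 10.07
eef_pos: [0.4375, 0.0229, 0.0711]
tool_rot: [0.0, 0.999, 0.039, -0.0]
wrist_force: [0.6, 0.4, 0.3]
finger_gap: 0.0609
```

```bash
python3 -c "
from m import *
st()"
```

```text
t 10.0667 p [0.4375 0.0229 0.0711] jig [-0.1492  0.0015] tooly yaw -85.51 z [-0.    -0.001 -1.   ] F [0.56 0.38 0.33] gap 0.0609 q [-0.93  0.53  1.01  2.27 -0.72  0.7  -0.89]
```

Request:
send_rows --pt "0 0 0.02 0 0.7" --pt "0 0 0.02 0 0.7" --pt "0 0 0.007 0 0.7" --pt "0.003 0 0 0 0.7" --pt "0.003 0 0 0 0.7" --pt "0.003 0 0 0 0.7" --pt "0.003 0 0 0 0.7" --pt "0.003 0 0 0 0.7" --pt "0.003 0 0 0 0.7" --pt "0.003 0 0 0 0.7" --pt "0.003 0 0 0 0.7" --pt "0.003 0 0 0 0.7" --pt "0.003 0 0 0 0.7" --pt "0 0 0 0 0.7"

```text
clock: 11.23
eef_pos: [0.469, 0.0253, 0.0246]
tool_rot: [0.0, 0.999, 0.038, 0.001]
wrist_force: [-0.8, -0.1, -0.6]
finger_gap: 0.0611
```

```bash
python3 -c "
from m import *
st();tiles()
s=cam('side');t=cam('top')
a=cv2.resize(t[0][110:250,240:440],None,fx=2.1,fy=2.1)
b=cv2.resize(s[0][150:250,270:410],None,fx=3,fy=3)
cv2.imwrite('pics/a3.png',np.vstack([a,b]))"
```

```text
t 11.2333 p [0.469  0.0253 0.0246] jig [-0.1176  0.0015] tooly yaw -85.67 z [ 0.002 -0.    -1.   ] F [-0.78 -0.05 -0.6 ] gap 0.0611 q [-0.8   0.64  0.87  2.22 -0.84  0.65 -0.81]
side tile in jig [-50.5   4. ] [ 96.5 110.6] 8.4
```

View pics/a3.png

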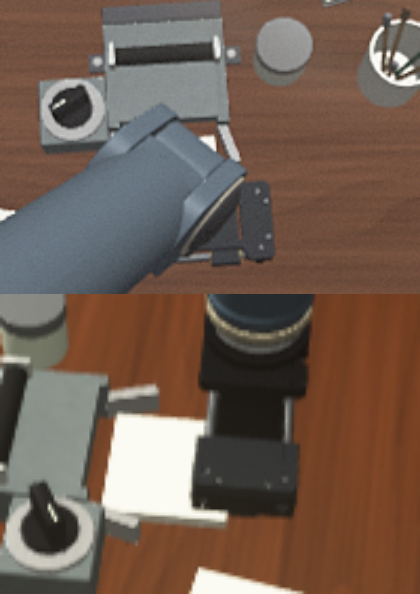

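The tile is between the lead-ins with its front edge just short of the mouth, and there's hardly any force. From here I go in small steps.

Request:
send_rows --pt "0.002 0 0 0 0.7" --pt "0.002 0 0 0 0.7" --pt "0.002 0 0 0 0.7" --pt "0.002 0 0 0 0.7" --pt "0.001 0 0 0 0.7"

```text
clock: 11.85
eef_pos: [0.4772, 0.0259, 0.0245]
tool_rot: [0.0, 0.999, 0.038, 0.0]
wrist_force: [-0.8, -0.8, -0.6]
finger_gap: 0.061
```

Request:
send_rows --pt "0.001 0 0 0 0.7" --pt "0.001 0 0 0 0.7" --pt "0.001 0 0 0 0.7" --pt "0.001 0 0 0 0.7" --pt "0.001 0 0 0 0.7"

```text
clock: 12.27
eef_pos: [0.482, 0.0263, 0.0245]
tool_rot: [-0.0, 0.999, 0.038, 0.0]
wrist_force: [-1.5, -0.7, -1.0]
finger_gap: 0.0609
```

Request:
send_rows --pt "0.0015 0 0 0 0.7" --pt "0.0015 0 0 0 0.7" --pt "0.0015 0 0 0 0.7" --pt "0.0015 0 0 0 0.7"

```text
clock: 12.6
eef_pos: [0.488, 0.0268, 0.0245]
tool_rot: [-0.0, 0.999, 0.038, 0.0]
wrist_force: [-0.6, -0.0, -0.6]
finger_gap: 0.061
```

Request:
send_rows --pt "0.0015 0 0 0 0.7" --pt "0.0015 0 0 0 0.7" --pt "0.0015 0 0 0 0.7" --pt "0.0015 0 0 0 0.7"

```text
clock: 12.93
eef_pos: [0.4939, 0.0272, 0.0245]
tool_rot: [-0.0, 0.999, 0.038, -0.0]
wrist_force: [-1.5, -0.5, 0.4]
finger_gap: 0.0609
```

Request:
send_rows --pt "0.0015 0 0 0 0.7" --pt "0.0015 0 0 0 0.7" --pt "0.0015 0 0 0 0.7" --pt "0.0015 0 0 0 0.7"

```text
clock: 13.27
eef_pos: [0.4999, 0.0276, 0.0245]
tool_rot: [-0.0, 0.999, 0.038, -0.0]
wrist_force: [-1.1, 0.2, -1.1]
finger_gap: 0.0605
```

Request:
send_rows --pt "0.0015 0 0 0 0.7" --pt "0.0015 0 0 0 0.7" --pt "0.0015 0 0 0 0.7" --pt "0.0015 0 0 0 0.7"

```text
clock: 13.6
eef_pos: [0.5058, 0.0281, 0.0245]
tool_rot: [-0.0, 0.999, 0.038, -0.0]
wrist_force: [-1.7, -0.6, -0.4]
finger_gap: 0.0607
```

Request:
send_rows --pt "0.001 0 0 0 0.7" --pt "0.001 0 0 0 0.7" --pt "0.001 0 0 0 0.7" --pt "0.001 0 0 0 0.7" --pt "0.001 0 0 0 0.7"

```text
clock: 14.02
eef_pos: [0.5107, 0.0284, 0.0245]
tool_rot: [-0.0, 0.999, 0.038, -0.0]
wrist_force: [-1.5, 0.2, -0.9]
finger_gap: 0.0606
```

Request:
send_rows --pt "0.001 0 0 0 0.7" --pt "0.001 0 0 0 0.7" --pt "0.001 0 0 0 0.7"

```text
clock: 14.27
eef_pos: [0.5138, 0.0287, 0.0245]
tool_rot: [-0.0, 0.999, 0.038, 0.0]
wrist_force: [-2.1, 0.3, -0.2]
finger_gap: 0.0607
```

Request:
send_rows --pt "0.0007 0 0 0 0.7" --pt "0.0007 0 0 0 0.7" --pt "0.0006 0 0 0 0.7"

```text
clock: 14.52
eef_pos: [0.5157, 0.0288, 0.0245]
tool_rot: [-0.0, 0.999, 0.038, -0.0]
wrist_force: [-1.7, 0.7, -0.6]
finger_gap: 0.0609
```

Request:
send_rows --pt "0.0005 0 0 0 0.7" --pt "0.0005 0 0 0 0.7" --pt "0.0005 0 0 0 0.7"

```text
clock: 14.77
eef_pos: [0.5172, 0.029, 0.0245]
tool_rot: [-0.0, 0.999, 0.038, -0.0]
wrist_force: [-1.5, -1.1, -0.1]
finger_gap: 0.0609
```

Request:
send_rows --pt "0.0005 0 0 0 0.7" --pt "0.0005 0 0 0 0.7" --pt "0.0005 0 0 0 0.7"

```text
clock: 15.02
eef_pos: [0.5187, 0.0291, 0.0245]
tool_rot: [-0.0, 0.999, 0.038, -0.0]
wrist_force: [-2.0, -0.1, 0.1]
finger_gap: 0.061
```

Request:
send_rows --pt "0.0005 0 0 0 0.7" --pt "0.0005 0 0 0 0.7" --pt "0.0005 0 0 0 0.7"

```text
clock: 15.27
eef_pos: [0.5202, 0.0292, 0.0245]
tool_rot: [-0.0, 0.999, 0.038, -0.0]
wrist_force: [-2.7, -0.7, -0.2]
finger_gap: 0.0608
```

Request:
send_rows --pt "0.0005 0 0 0 0.7" --pt "0.0005 0 0 0 0.7" --pt "0.0005 0 0 0 0.7"

```text
clock: 15.52
eef_pos: [0.5217, 0.0293, 0.0245]
tool_rot: [-0.0, 0.999, 0.038, -0.0]
wrist_force: [-1.4, 0.5, -0.4]
finger_gap: 0.061
```

Request:
send_rows --pt "0.0005 0 0 0 0.7" --pt "0.0005 0 0 0 0.7" --pt "0.0005 0 0 0 0.7"

```text
clock: 15.77
eef_pos: [0.5232, 0.0294, 0.0245]
tool_rot: [-0.0, 0.999, 0.038, -0.0]
wrist_force: [-1.7, -0.1, -0.2]
finger_gap: 0.0609
```

Request:
send_rows --pt "0.0005 0 0 0 0.7" --pt "0.0005 0 0 0 0.7" --pt "0.0005 0 0 0 0.7"

```text
clock: 16.02
eef_pos: [0.5247, 0.0295, 0.0245]
tool_rot: [-0.0, 0.999, 0.038, 0.0]
wrist_force: [-2.2, 1.0, -1.5]
finger_gap: 0.0611
```

Request:
send_rows --pt "0.0005 0 0 0 0.7" --pt "0.0005 0 0 0 0.7" --pt "0.0005 0 0 0 0.7"

```text
clock: 16.27
eef_pos: [0.5262, 0.0296, 0.0245]
tool_rot: [-0.0, 0.999, 0.038, -0.0]
wrist_force: [-2.1, 0.6, -0.7]
finger_gap: 0.061
```

Request:
send_rows --pt "0.0005 0 0 0 0.7" --pt "0.0005 0 0 0 0.7" --pt "0.0005 0 0 0 0.7"

```text
clock: 16.52
eef_pos: [0.5277, 0.0298, 0.0245]
tool_rot: [-0.0, 0.999, 0.038, -0.0]
wrist_force: [-2.3, 0.5, 1.1]
finger_gap: 0.0609
```

Request:
send_rows --pt "0.0005 0 0 0 0.7" --pt "0.0005 0 0 0 0.7" --pt "0.0005 0 0 0 0.7"

```text
clock: 16.77
eef_pos: [0.5292, 0.0299, 0.0245]
tool_rot: [-0.0, 0.999, 0.038, -0.0]
wrist_force: [-1.5, 0.3, 0.1]
finger_gap: 0.061
```

Request:
send_rows --pt "0.0005 0 0 0 0.7" --pt "0.0005 0 0 0 0.7" --pt "0.0005 0 0 0 0.7"

```text
clock: 17.02
eef_pos: [0.5298, 0.0299, 0.0245]
tool_rot: [-0.0, 0.999, 0.038, -0.001]
wrist_force: [-5.5, 0.4, 3.2]
finger_gap: 0.0612
```

Request:
send_rows --pt "0.0005 0 0 0 0.7" --pt "0.0003 0 0 0 0.7" --pt "0 0 0 0 0.7"

```text
clock: 17.27
eef_pos: [0.5299, 0.0299, 0.0244]
tool_rot: [-0.0, 0.999, 0.038, -0.002]
wrist_force: [-6.7, -1.0, 5.0]
finger_gap: 0.061
```

Request:
send_rows --pt "0 0.001 0 0 0.7" --pt "0 0 0 0 0.7" --pt "0 -0.002 0 0 0.7" --pt "0 0 0 0 0.7" --pt "0 0.001 0 0 0.7" --pt "0 0 0 0 0.7"

```text
clock: 17.77
eef_pos: [0.5299, 0.03, 0.0242]
tool_rot: [-0.001, 0.999, 0.037, -0.002]
wrist_force: [-6.3, -0.5, 2.5]
finger_gap: 0.0611
```

Request:
send_rows --pt "0.0005 0 0 0 0.7" --pt "0.0005 0 0 0 0.7" --pt "0 0.002 0 0 0.7" --pt "0 0 0 0 0.7" --pt "0 -0.004 0 0 0.7" --pt "0 0 0 0 0.7" --pt "0 0.002 0 0 0.7" --pt "0 0 0 0 0.7" --pt "0 0 0 0 0.7"

```text
clock: 18.52
eef_pos: [0.5299, 0.0305, 0.0238]
tool_rot: [-0.001, 0.999, 0.038, -0.003]
wrist_force: [-7.1, 0.6, 1.7]
finger_gap: 0.0606
```

```bash
python3 -c "
from m import *
st()
s=cam('side');t=cam('top')
a=cv2.resize(t[0][110:220,240:400],None,fx=3,fy=3)
b=cv2.resize(s[0][150:250,250:410],None,fx=3,fy=3)
cv2.imwrite('pics/a4.png',np.vstack([a,b])[:600])"
```

```text
t 18.5167 p [0.5299 0.0305 0.0238] jig [-0.0565  0.0021] tooly yaw -85.69 z [-0.005  0.002 -1.   ] F [-7.06  0.62  1.69] gap 0.0606 q [-0.76  0.71  0.86  2.08 -0.83  0.74 -0.86]
```

Request:
send_rows --pt "0.0005 0 0 0 0.7" --pt "0.0004 0 0 0 0.7" --pt "0 0 0 0 0.7" --pt "0 0 0 0 0.7"

```text
clock: 18.95
eef_pos: [0.53, 0.0304, 0.0238]
tool_rot: [-0.001, 0.999, 0.038, -0.003]
wrist_force: [-8.3, 0.5, 4.5]
finger_gap: 0.0612
```

Request:
send_rows --pt "-0.002 0 0 0 0.7" --pt "-0.005 0 0 0 0.7" --pt "-0.01 0 0 0 0.7" --pt "-0.01 0 0 0 0.7" --pt "0 0 -0.035 0 0.7" --pt "0 0 -0.04 0 0.7" --pt "0 0 -0.04 0 0.7" --pt "-0.03 0 -0.02 0 0.7" --pt "0 0 0 0 0.7"

```text
clock: 19.7
eef_pos: [0.4746, 0.0255, 0.1623]
tool_rot: [-0.002, 0.999, 0.037, 0.002]
wrist_force: [0.2, 0.4, -0.2]
finger_gap: 0.0608
```

```bash
python3 -c "
from m import *
st()
s=cam('side');t=cam('top')
a=cv2.resize(t[0][110:220,240:400],None,fx=2.7,fy=2.7)
b=cv2.resize(s[0][150:250,250:410],None,fx=2.7,fy=2.7)
cv2.imwrite('pics/a5.png',np.vstack([a,b])[:600])"
```

```text
t 19.7 p [0.4746 0.0255 0.1623] jig [-0.112   0.0013] tooly yaw -85.73 z [ 0.003  0.005 -1.   ] F [ 0.16  0.43 -0.16] gap 0.0608 q [-1.05  0.44  1.18  2.12 -0.53  0.91 -1.06]
```

View pics/a5.png

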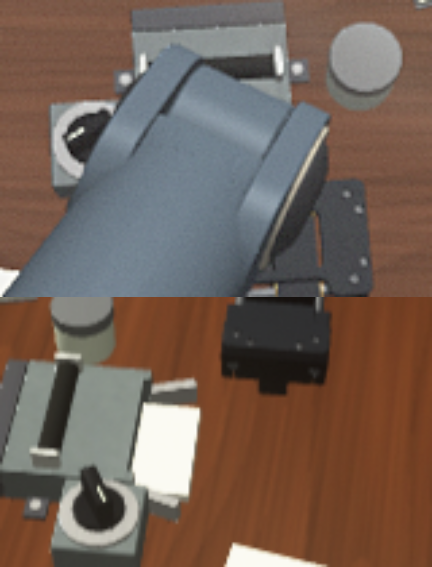

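The tile sits squarely in the slot, about 47 mm out and pressed home. The jar and the look-alikes are untouched. The knob comes next.

Request:
send_rows --pt "0.033 -0.024 0 0 0.5" --pt "0.033 -0.024 0 0 0.5" --pt "0.033 -0.024 0 0 0.5" --pt "0.033 -0.024 0 0 0.5" --pt "0.002 -0.001 0 0 0.5" --pt "0 0 0 0 0.5"

```text
clock: 20.3
eef_pos: [0.6041, 0.1345, 0.1573]
tool_rot: [0.001, 0.999, 0.04, -0.001]
wrist_force: [-0.4, -1.0, -0.5]
finger_gap: 0.0437
```

Request:
send_rows --pt "0 0 0 -6.9 0.5" --pt "0 0 0 -6.9 0.5" --pt "0 0 0 -6.9 0.5" --pt "0 0 0 -6.9 0.5" --pt "0 0 0 -6.9 0.5" --pt "0 0 0 -6.9 0.5" --pt "0 0 0 -6.9 0.5" --pt "0 0 0 -6.9 0.5" --pt "0 0 0 -6.9 0.5" --pt "0 0 0 -6.9 0.5" --pt "0 0 0 -6.9 0.5" --pt "0 0 0 -6.9 0.5" --pt "0 0 0 -6.9 0.5" --pt "0 0 0 -6.9 0.5" --pt "0 0 0 -6.9 0.5" --pt "0 0 0 -6.9 0.5" --pt "0 0 0 -6.9 0.5" --pt "0 0 0 0 0.5" --pt "0 0 0 0 0.5"

```text
clock: 21.88
eef_pos: [0.602, 0.1313, 0.1589]
tool_rot: [-0.001, 0.49, 0.872, -0.0]
wrist_force: [0.8, -0.6, -0.2]
finger_gap: 0.0433
```

```bash
python3 -c "
from m import *
st()
s=cam('side');t=cam('top')
a=cv2.resize(t[0][110:210,230:390],None,fx=2.8,fy=2.8)
b=cv2.resize(s[0][160:260,230:390],None,fx=2.8,fy=2.8)
cv2.imwrite('pics/a6.png',np.vstack([a,b])[:600])"
```

```text
t 21.8833 p [0.602  0.1313 0.1589] jig [0.023  0.0972] tooly yaw 31.34 z [-0.001  0.    -1.   ] F [ 0.84 -0.65 -0.15] gap 0.0433 q [-0.66  0.49  0.51  1.79 -0.29  0.94  0.53]
```

View pics/a6.png

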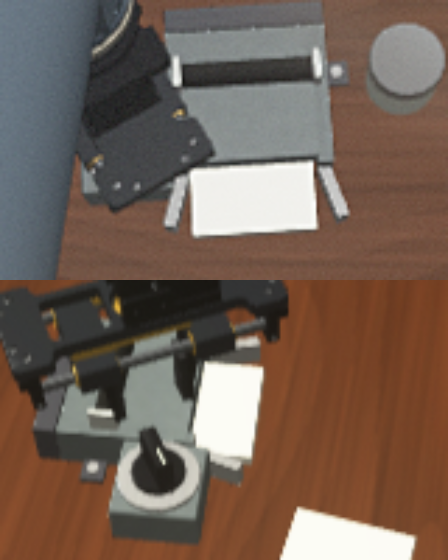

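The top crop shows the tile centred and square in the slot. The side crop shows the open jaws above the knob, across the bar. I go down and grip.

Request:
send_rows --pt "0.0017 0 0.02 0 0.5" --pt "0 0 0.025 0 0.5" --pt "0 0 0.02 0 0.5" --pt "0 0 0.01 0 0.5" --pt "0 0 0.006 0 0.5" --pt "0 0 0 0 0.5"

```text
clock: 22.48
eef_pos: [0.6013, 0.1339, 0.0775]
tool_rot: [-0.001, 0.488, 0.873, -0.001]
wrist_force: [-0.7, -1.6, 0.9]
finger_gap: 0.0435
```

```bash
python3 -c "
from m import *
st()"
```

```text
t 22.4833 p [0.6013 0.1339 0.0775] jig [0.0225 0.0999] tooly yaw 31.57 z [-0.002 -0.001 -1.   ] F [-0.69 -1.57  0.93] gap 0.0435 q [-0.62  0.59  0.46  1.84 -0.35  0.79  0.58]
```

Nothing touched on the way down. I close the jaws.

Request:
send_rows --pt "0 0 0 0 0.35" --pt "0 0 0 0 0.25" --pt "0 0 0 0 0.18" --pt "0 0 0 0 0.1" --pt "0 0 0 0 0.05" --pt "0 0 0 0 0" --pt "0 0 0 0 0" --pt "0 0 0 0 0"

```text
clock: 23.15
eef_pos: [0.6017, 0.1339, 0.079]
tool_rot: [-0.0, 0.488, 0.873, -0.0]
wrist_force: [-3.3, -0.7, 5.4]
finger_gap: 0.0139
```

```bash
python3 -c "
from m import *
st(); print(env.get_obs()['moment'])"
```

```text
t 23.15 p [0.6017 0.1339 0.079 ] jig [0.0229 0.0999] tooly yaw 31.6 z [-0.001  0.    -1.   ] F [-3.3  -0.67  5.38] gap 0.0139 q [-0.62  0.59  0.46  1.84 -0.35  0.79  0.58]
[-0.25272162  0.5863909   0.05574369]
```

Request:
send_rows --pt "0 0 0 -3 0" --pt "0 0 0 -5 0" --pt "0 0 0 -5 0" --pt "0 0 0 -5 0" --pt "0 0 0 -5 0" --pt "0 0 0 -5 0" --pt "0 0 0 -5 0" --pt "0 0 0 -5 0" --pt "0 0 0 -5 0" --pt "0 0 0 -5 0" --pt "0 0 0 -5 0" --pt "0 0 0 -2 0" --pt "0 0 0 0 0"

```text
clock: 24.23
eef_pos: [0.6009, 0.1326, 0.079]
tool_rot: [-0.001, 0.029, 1.0, -0.001]
wrist_force: [-4.7, -2.5, 8.5]
finger_gap: 0.0135
```

```bash
python3 -c "
from m import *
st(); print(env.get_obs()['moment'])"
```

```text
t 24.2333 p [0.6009 0.1326 0.079 ] jig [0.022  0.0986] tooly yaw 86.62 z [-0.003 -0.001 -1.   ] F [-4.71 -2.52  8.45] gap 0.0135 q [-0.44  0.56  0.21  1.83 -0.16  0.77  1.36]
[-0.6420334  1.0585482  0.0135073]
```

Request:
send_rows --pt "0 0 0 -2 0" --pt "0 0 0 -2 0" --pt "0 0 0 -2 0" --pt "0 0 0 0 0"

```text
clock: 24.57
eef_pos: [0.6009, 0.1324, 0.079]
tool_rot: [-0.001, -0.023, 1.0, -0.001]
wrist_force: [-4.6, -3.4, 8.2]
finger_gap: 0.0136
```

```bash
python3 -c "
from m import *
st(); print(env.get_obs()['moment'])"
```

```text
t 24.5667 p [0.6009 0.1324 0.079 ] jig [0.022  0.0984] tooly yaw 92.62 z [-0.003 -0.002 -1.   ] F [-4.63 -3.36  8.21] gap 0.0136 q [-0.42  0.55  0.18  1.83 -0.13  0.77  1.45]
[-0.66383235  1.04998629 -0.00661832]
```

Request:
send_rows --pt "0 0 0 -2 0" --pt "0 0 0 -1.5 0" --pt "0 0 0 0 0"

```text
clock: 24.82
eef_pos: [0.6011, 0.1324, 0.079]
tool_rot: [-0.001, -0.052, 0.999, -0.0]
wrist_force: [-4.0, -2.8, 7.2]
finger_gap: 0.014
```

```bash
python3 -c "
from m import *
st(); print(env.get_obs()['moment'])"
```

```text
t 24.8167 p [0.6011 0.1324 0.079 ] jig [0.0222 0.0984] tooly yaw 95.91 z [-0.002 -0.001 -1.   ] F [-3.96 -2.83  7.23] gap 0.014 q [-0.41  0.55  0.16  1.83 -0.12  0.77  1.5 ]
[-0.62311853  0.9699726  -0.67574286]
```

The moment about the knob's axis jumped to 0.68 N·m at yaw 95.9°, so that's the zero stop. I release and rise.

Request:
send_rows --pt "0 0 0 0 0.3" --pt "0 0 0 0 0.5" --pt "0 0 0 0 0.5" --pt "0 0 0 0 0.5" --pt "0 0 -0.02 0 0.5" --pt "0 0 -0.035 0 0.5" --pt "0 0 -0.04 0 0.5" --pt "0 0 -0.04 0 0.5" --pt "0 0.04 -0.03 0 0.5" --pt "0 0.04 0 0 0.5" --pt "0 0.04 0 0 0.5" --pt "0 0.04 0 0 0.5" --pt "0 0.04 0 0 0.5" --pt "0 0.04 0 0 0.5" --pt "0 0.04 0 0 0.5" --pt "0 0 0 0 0.5" --pt "0 0 0 0 0.5"

```text
clock: 26.23
eef_pos: [0.5706, 0.4101, 0.2375]
tool_rot: [-0.001, -0.057, 0.998, 0.001]
wrist_force: [0.2, -0.0, 0.6]
finger_gap: 0.0431
```

```bash
python3 -c "
from m import *
st()
s=cam('side');t=cam('top')
a=cv2.resize(t[0][95:205,240:400],None,fx=4,fy=4)
cv2.imwrite('pics/a7.png',a)
up=cv2.resize(s[0][150:260,230:390],None,fx=4,fy=4)
cv2.imwrite('pics/a7.png',np.hstack([a[:, :400],up[:,:400]]))"
```

```text
t 26.2333 p [0.5706 0.4101 0.2375] jig [0.0126 0.3777] tooly yaw 96.51 z [-0.001  0.001 -1.   ] F [ 0.18 -0.03  0.65] gap 0.0431 q [-0.77  0.52  0.13  1.47 -0.07  1.16  1.06]
```

View pics/a7.png

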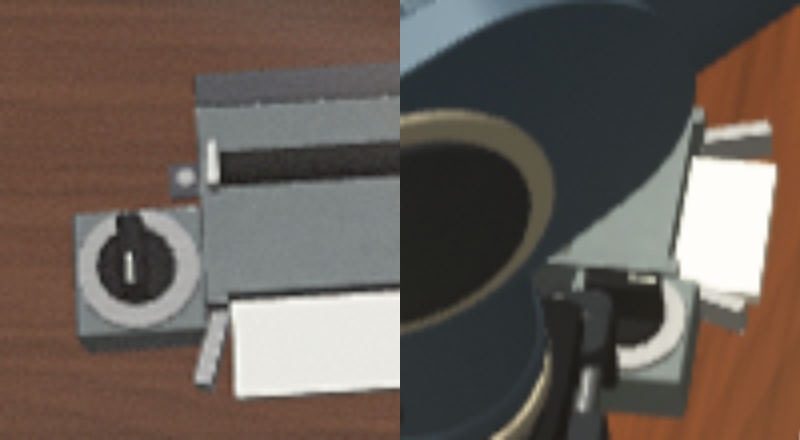

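The bar lies along the jig's x with its line to the front, and the tile is still square in the slot. I hand the job in.

```bash
python3 -c "
from plant import env
print(env.job_done())"
```

```text
the job is handed in; nothing more can be done
None
```

Both parts are done in the order asked, and the job was handed in at about 26 s of the 72 s allowed.

- **Tile:** I pushed the rightmost tile onto the slot's line, then in with two fingers. Sliding took about 2 N. It then stopped dead about 47 mm out of the mouth, which is within the expected 39 to 55 mm. I pressed to about 8 N in all, so roughly 6 N on the stop, and wiggled it sideways without it moving on. I backed straight off, and the later pictures show it square in the slot.
- **Knob:** I turned it anticlockwise about 64° until the moment jumped to about 0.7 N·m at the zero stop, then let go. The last picture shows the bar along the jig's x with the white line to the front.
- **Finish:** The gripper is open and clear, with wrist force near zero. The jar was unmoved in the pictures. I kept clear of the bowl and the mug but did not check them again at the end.
- **What disagreed:** The two cameras differed by about 4 mm sideways and 3 mm in depth, so I worked from their average and went by feel at the stop. After release, nothing but the pictures confirmed that the tile still touched the stop.

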